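# Bolt down the acrylic test dome past its spring safety catch

### The job

Lock the clear acrylic test dome down on its rig: with one fingertip press the long spring safety catch fully down and keep it down, while the other fingertip pushes the bolt's upright tab fully home, so that the bolt's tongue reaches over the dome's flange. Then lift the hand away so that the catch springs back up behind the bolt. Nothing is to be picked up: do not lift or shift the dome, and leave the other things on the bench where they are.

Things in the scene. Friction and masses are not known exactly. Their poses are not given: they have to be found in the camera images.
- rig: Fixed dome rig, grey plate 10 mm thick, local x -60..105, y -100..235 mm. Its frame gives all local numbers: origin on the bench surface midway between catch and bolt, y the bolt's sliding direction towards the dome, x from catch side to bolt side. Catch at x -30, bolt at x +30, dome at (30, 165). Straps over the bolt at y -55 and 55 are 36 mm high; between, only the tab is above the catch.
- catch_top (a point): Centre of the top face of the spring safety catch: a flat aluminium plate 26 mm wide (local x -43..-17), 130 mm long (y -65..65), top 50 mm above the bench when up, 41 mm when fully down. It moves only straight up and down; it may be pressed anywhere along its length, also by a fingertip sliding along it. The point moves with it.
- catch (a joint): How far the catch is pressed, m: 0 up (at rest), 0.009 fully down. The spring takes about 3.5 N to start, 7 N at full depth. A comb on it blocks a lug on the bolt unless it is down more than 0.006. It springs up when let go; let go half-way along the bolt's stroke, it locks the bolt there.
- bolt_tab (a point): Centre of the top edge of the bolt's upright steel tab: 34 mm wide (local x 13..47), 10 mm thick along y, reaching from 31 to 67 mm above the bench, pushed on its -y face. It stands on a flat steel bar 20 mm wide, 145 mm long, top 32 mm above the bench, beside the catch. The point moves with the bolt.
- bolt (a joint): How far the bolt has slid towards the dome, m = local y of the tab's centre: starts between 0 and 0.008; 0.048 is fully home at its stop. About 1.5 N of friction; it stays where it is left. With the catch up it stops at about 0.010; past 0.043 the catch can spring up behind it.
- dome: Clear acrylic dome standing loose on the rig plate: flange 120 mm across and 10 mm thick, above it a round body 84 mm across, 77 mm high overall, about 0.35 kg. Origin at the centre of its underside, 10 mm above the bench. Not to be moved.
- port: Bystander: brass pressure port, 36 mm across, 42 mm high, standing on the rig plate beside the bolt. Origin at the centre of its underside.
- sensor_arm: Bystander: white polymer sensor arm, about 165 mm long (along its y), 34 mm wide and 12 mm high at most, lying beside the catch. Origin on its underside near the middle.
- sonde: Bystander: white radiosonde body, 150 x 60 x 46 mm (its x, y, z), lying on the bench. Origin at the centre of its underside.
- jar: Bystander: small clear jar, 42 mm across, 55 mm high. Origin at the centre of its underside.
- weight: Bystander: steel check weight with a knob, 44 mm across, 50 mm high. Origin at the centre of its underside.
- driver: Bystander: screwdriver with black handle, 150 mm long (along its x), lying on the bench. Origin on its underside.

How it is judged:
By the outcome, as a careful person would: the job done as asked, in the order asked, and still so for the second after the job is handed in, with the robot touching nothing.
It also fails if it takes over 42 s, if anything falls off the work surface, if the arm or the gripper's body presses on something with over 40 N, if the wrist force passes 120 N, or if a joint passes its speed limit or range.

### The arm

A 6-joint arm with a two-finger parallel gripper is mounted at the origin on the work surface. World frame = base frame: x ahead of the robot, y to its left, z up, the work surface at z = 0. Lengths are in m, angles in rad, forces in N, time in s.
With the tool pointing down it reaches from about 0.35 to 0.725 m from the base axis. Payload 4.3 kg.
Tool frame: the origin (TCP) lies at the very end of the fingers, on their centre line; the grasp point (between the pads) lies 19 mm behind it; z points along the fingers, y is the line along which they close (so a half turn about z gives the same grasp; the last joint's range is limited). The gripper opens to 85 mm and grips with 20 to 120 N. Pads are 22 mm wide; open, the fingers measure 114 mm over their backs; the gripper's body (76 mm by 85 mm) begins 54 mm behind the grasp point. The pads swing forward as they close: fully open they stand 13 mm farther back than shut.
Start: joints at [-1.302, 0.377, 0.081, 1.274, 0, 1.46], TCP at [0.213, -0.534, 0.231] pointing down, gripper open.
Joint ranges: [-2.72, 2.72], [-0.84, 1.66], [-1.02, 1.22], [-1.77, 2.12], [-1.37, 1.28], [-3.14, 3.14]. Speed limits (rad/s): [2.57, 2.57, 3.14, 3.14, 3.14, 3.14].

### API

Orientations are given as a unit quaternion [w, x, y, z].
In Python, from station import manip gives the robot as it stands.
- The arm moves only by the shell command python3 -m pendant 'ROWS' [FORCE]. ROWS is JSON, one flat list of numbers, 7 for each row, row after row: the shift along the tool's x, y, z in cm, then the turn, a rotation vector about the tool's x, y, z in degrees, then the gripper's target within -1 to 1 (fully open at 1, half-way at 0, shut at -1). A call has 1 to 5 rows; each row shifts and turns the commanded pose from where the row before left it, along the tool's axes as they then stand; what a row does not reach is not made up. A row lasts 1/12 s, in which the tool goes at most 41.7 mm and 7.16 degrees, less where a joint would pass 70% of its speed; a pose out of reach is approached as far as the arm can. A call is refused whole if a number of a shift passes 4.17 or a number of a turn 7.16, either way. A call with a gripper value outside its range is refused whole. The fingers move at their own pace and stop on an object; FORCE is the grip in N (left out, the last holds). Time passes only in rows, so rows that do not move let the fingers close. It gives the time, the measured TCP pose, the force, the opening and the grip force at its end, in the units of the state.
- manip.observe(): the state, without advancing time (a new reading comes with each control period).
- manip.get_image(name): name is "scene" or "top" or "wrist"; returns a dict with "color" (420x560x3 uint8, red, green, blue), "z_map" (420x560 float32, m along the optical axis (not along the pixel's ray), 0 where there is no reading), "mtx" (3x3 intrinsics, pixels), "extrinsics" (4x4, takes a point from world to camera coordinates). Camera axes: x right, y down, z forward; pixel columns grow to the right and rows downward; lengths in m; the calibration is good to about 2 mm. A picture is of the moment at which its call begins.
- manip.hand_in(): hands the job in; it is judged then, once.
The state is a dict: "time_s": time; "qpos": joint angles; "joint_velocities": joint speeds; "tau": joint torques, N m; "eef_pos": TCP position; "orientation": TCP orientation; "contact_force": force on the tool from outside, world axes, zero at the start; "ft_torque": the same for the moment, N m; "opening": finger opening in m; "grip_force": force on a finger pad.
Only numpy, scipy, OpenCV 4.12 (cv2) and the standard library are available. Lean on these libraries where they do the work, as an engineer would, in place of code of your own. Each camera call takes 0.05 s, during which the arm holds its last target. There are 200 camera calls.

## Working session

There is one attempt and no reset: what is moved stays moved. The work goes in short steps, Python scripts to look and compute and a shell command to move; the robot and the scene stay as the last step left them, time stands still between calls to the robot, and variables do not carry over. Pictures are saved under pics/ and viewed, at most 10 in all, crops included, and the job is handed in when it is done.

```bash
mkdir -p pics; ls
cat > h.py <<'E'
import numpy as np, cv2
from station import manip
def grab(n,f):
    im=manip.get_image(n); cv2.imwrite(f'pics/{f}.png',im['color'][:,:,::-1]); np.savez(f'pics/{f}.npz',**im); return im
def px(im,u,v,z=None):
    """pixel -> world; z given: intersect plane z"""
    K=im['mtx'];E=np.linalg.inv(im['extrinsics']); r=np.linalg.inv(K)@[u,v,1]
    if z is None: return (E@np.r_[r*im['z_map'][int(v),int(u)],1])[:3]
    d=E[:3,:3]@r; o=E[:3,3]; return o+d*(z-o[2])/d[2]
E
python3 - <<'E'
from h import *
for n in('scene','top'): grab(n,n+'0')
print(manip.observe())
E
```

```text
pics
{'time_s': 0.1, 'qpos': array([-1.30230245e+00,  3.78027873e-01,  7.97767989e-02,  1.27439641e+00,
        4.70779712e-06,  1.46049313e+00]), 'joint_velocities': array([-2.95175358e-05, -2.46025317e-03,  1.55454669e-03,  1.01186878e-04,
       -3.47507875e-04, -5.32065633e-04]), 'tau': array([ 2.16950721e-03, -4.64694142e+01,  2.70582587e+01,  1.21229308e-02,
        5.94313931e-06, -2.95948013e-06]), 'eef_pos': array([ 0.21248724, -0.53367352,  0.23043938]), 'orientation': array([-9.22872931e-04,  9.82117229e-01,  1.88268140e-01, -7.07862721e-05]), 'contact_force': array([-0.66293819,  1.06977684, -0.55399736]), 'ft_torque': array([ 0.03863313, -0.01391882,  0.02283492]), 'grip_force': 0.0, 'opening': 0.08562590659004816}
```

View pics/top0.png

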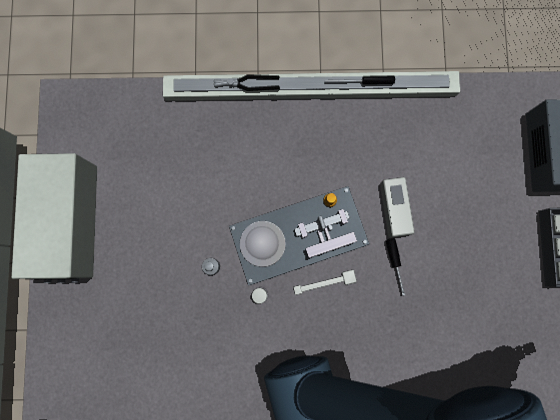

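View pics/scene0.png

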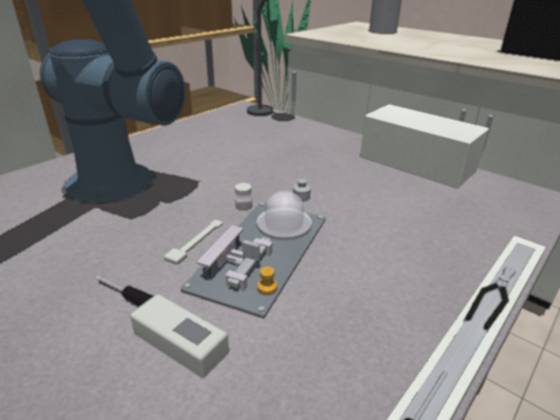

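The top view shows the rig at about (300,236), the dome at (263,243), the catch at (330,245) and the bolt at (322,223). I'll enlarge it to read the points more closely.

Run:
```python
from h import *
im=np.load('pics/top0.npz')
c=im['color'][180:295,225:375,::-1]; cv2.imwrite('pics/topc.png',cv2.resize(c,None,fx=5,fy=5,interpolation=cv2.INTER_CUBIC))
for n,u,v,z in[('c1',234,228,.01),('c2',347,190,.01),('c3',366,242,.01),('c4',250,281,.01),('dome',263,243,None),('catch',330,245,None)]: print(n,px(im,u,v,z).round(4))
```

```text
c1 [0.526  0.2094 0.01  ]
c2 [ 0.6228 -0.0916  0.01  ]
c3 [ 0.4834 -0.1369  0.01  ]
c4 [0.3869 0.1682 0.01  ]
dome [0.4796 0.1296 0.0877]
catch [ 0.4744 -0.0382  0.0508]
```

View pics/topc.png

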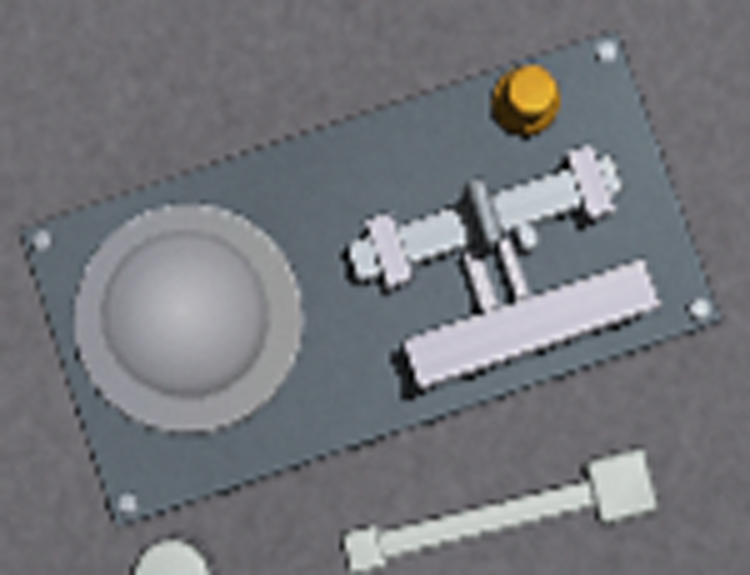

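The enlarged crop gives the plate corners TL (20,232), TR (618,35), BR (720,320) and BL (118,525). The catch centre is near (532,325) and the port top near (533,88). The tab's top edge runs roughly from (470,183) to (490,215).

```bash
cat >> h.py <<'E'
def fit(im,uvs,loc,zs):
    P=np.array([px(im,u,v,z)[:2] for (u,v),z in zip(uvs,zs)]);L=np.array(loc)/1e3
    p=P-P.mean(0);l=L-L.mean(0)
    a=np.arctan2((l[:,0]*p[:,1]-l[:,1]*p[:,0]).sum(),(l*p).sum())
    R=np.array([[np.cos(a),-np.sin(a)],[np.sin(a),np.cos(a)]]);t=P.mean(0)-R@L.mean(0)
    return a,R,t,(P-(L@R.T+t))*1e3
E
python3 - <<'E'
from h import *
im=np.load('pics/top0.npz')
f=lambda a:(a[0]/5+225,a[1]/5+180)
uv=[f(p) for p in[(20,232),(618,35),(720,320),(118,525),(532,325)]]
a,R,t,res=fit(im,uv,[(105,235),(105,-100),(-60,-100),(-60,235),(-30,0)],[.01]*4+[.05])
print(np.degrees(a),t,res.round(1))
np.savez('rig.npz',a=a,t=t)
for n,p,z in[('tab',(480,200),.067),('port',(533,88),.052)]: print(n,R.T@(px(im,*f(p),z)[:2]-t))
s=manip.observe(); g=t+R@[0,-.025]
print('goto',g,'delta local (x,y)',R.T@(g-s['eef_pos'][:2]))
E
```

```text
17.677874153633955 [ 0.50304135 -0.0326907 ] [[-1.3 -0.5]
 [-2.6 -0. ]
 [ 1.8  1.6]
 [ 2.1 -1.1]
 [-0.  -0. ]]
tab [0.03712959 0.00595496]
port [ 0.0844313  -0.04045199]
goto [ 0.51063298 -0.05651017] delta local (x,y) [0.42896482 0.36409466]
```

```bash
python3 -m pendant '[0,0,0,0,0,-7.16,0.1, 0,0,0,0,0,-7.16,0.1, 0,0,0,0,0,-7.16,0.1, 0,0,0,0,0,-7.16,0.1, 0,0,0,0,0,-7.16,0.1]' 20; python3 -m pendant '[0,0,0,0,0,-7.16,0.1, 0,0,0,0,0,-7.16,0.1, 0,0,0,0,0,-7.16,0.1, 0,0,0,0,0,-7.16,0.1, 0,0,0,0,0,-7.16,0.1]'
```

```text
time_s: 0.52
eef_pos: [0.2126, -0.5339, 0.2307]
orientation: [-0.001, 0.875, 0.484, 0.0]
contact_force: [-0.1, -0.7, 0.2]
opening: 0.0467
grip_force: 0.0
time_s: 0.93
eef_pos: [0.2125, -0.5339, 0.2307]
orientation: [-0.001, 0.684, 0.729, 0.0]
contact_force: [0.3, 0.1, -0.2]
opening: 0.0474
grip_force: 0.0
```

```bash
python3 -m pendant '[0,0,0,0,0,-7.03,0.1, 0,0,0,0,0,-7.03,0.1, 2.6,3.06,0,0,0,0,0.1, 2.6,3.06,0,0,0,0,0.1, 2.6,3.06,0,0,0,0,0.1]' >/dev/null; python3 -m pendant '[2.6,3.06,0,0,0,0,0.1, 2.6,3.06,0,0,0,0,0.1, 2.6,3.06,0,0,0,0,0.1, 2.6,3.06,0,0,0,0,0.1, 2.6,3.06,0,0,0,0,0.1]'; python3 -m pendant '[2.6,3.06,0,0,0,0,0.1, 2.6,3.06,0,0,0,0,0.1, 2.6,3.06,0,0,0,0,0.1, 2.6,3.06,0,0,0,0,0.1, 2.6,3.06,0,0,0,0,0.1]'; python3 -m pendant '[2.6,3.06,0,0,0,0,0.1, 0,0,2,0,0,0,0.1, 0,0,2,0,0,0,0.1, 0,0,0,0,0,0,0.1]'
python3 - <<'E'
from h import *
im=grab('wrist','w1')
f=np.load('rig.npz');a=f['a'];R=np.array([[np.cos(a),-np.sin(a)],[np.sin(a),np.cos(a)]])
s=manip.observe();q=s['orientation']
print(R.T@(s['eef_pos'][:2]-f['t']),s['eef_pos'][2],np.degrees(2*np.arctan2(q[2],q[1])-a),q)
E
```

```text
time_s: 1.77
eef_pos: [0.3846, -0.2607, 0.231]
orientation: [-0.0, 0.592, 0.806, 0.0]
contact_force: [0.4, -0.0, -0.3]
opening: 0.0463
grip_force: 0.0
time_s: 2.18
eef_pos: [0.4918, -0.0909, 0.231]
orientation: [-0.0, 0.592, 0.806, -0.0]
contact_force: [0.7, -1.1, 0.4]
opening: 0.0472
grip_force: 0.0
time_s: 2.52
eef_pos: [0.5104, -0.0574, 0.1873]
orientation: [-0.003, 0.591, 0.806, -0.002]
contact_force: [-1.1, 0.6, -0.6]
opening: 0.047
grip_force: 0.0
[-0.00030268 -0.02653467] 0.1891071095014502 89.73741258963193 [-0.00258631  0.59190327  0.806004   -0.00117691]
```

View pics/w1.png

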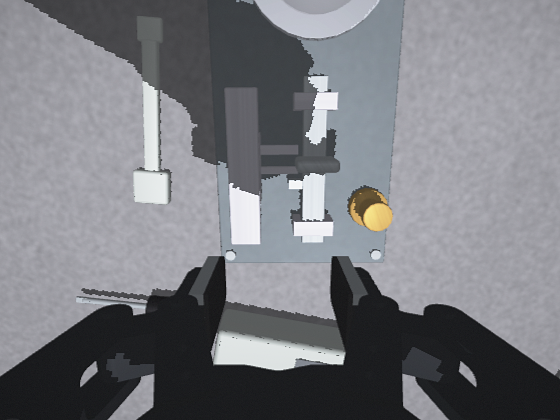

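The wrist view shows the catch with corners (225,88), (257,88), (261,243) and (230,243). The tab's top edge is at about (297–340,160), the port top at (377,217), and the plate's near corners at (221,262) and (384,262). I'll refit the rig from these.

Run:
```python
from h import *
im=np.load('pics/w1.npz')
a,R,t,res=fit(im,[(225,88),(257,88),(261,243),(230,243),(221,262),(384,262)],[(-43,65),(-17,65),(-17,-65),(-43,-65),(-60,-100),(105,-100)],[.05]*4+[.01]*2)
print(np.degrees(a),t,res.round(1)); np.savez('rig2.npz',a=a,t=t)
for n,u,v,z in[('tabL',297,162,.067),('tabR',340,162,.067),('port',377,217,.052),('catchtop',241,165,None)]:
  p=px(im,u,v,z);print(n,R.T@(p[:2]-t),p[2])
s=manip.observe();q=s['orientation']
print(R.T@(s['eef_pos'][:2]-t),s['eef_pos'][2],np.degrees(2*np.arctan2(q[2],q[1])-a))
c=im['color'][60:280,180:420,::-1]; cv2.imwrite('pics/w1c.png',cv2.resize(c,None,fx=2.7,fy=2.7,interpolation=cv2.INTER_CUBIC))
```

```text
17.670292195311365 [ 0.50219091 -0.03009877] [[ 1.2 -1.3]
 [ 0.1 -1.8]
 [ 0.1  1. ]
 [-1.   0.7]
 [-0.2  1. ]
 [-0.2  0.5]]
tabL [0.0132286  0.00802491] 0.067
tabR [0.04623336 0.00787804] 0.067
port [ 0.08213426 -0.04034208] 0.05199999999999999
catchtop [-0.03179396  0.00386238] 0.050310501564259646
[-0.0002756  -0.02926249] 0.1891071095014502 89.74499454795452
```

View pics/w1c.png

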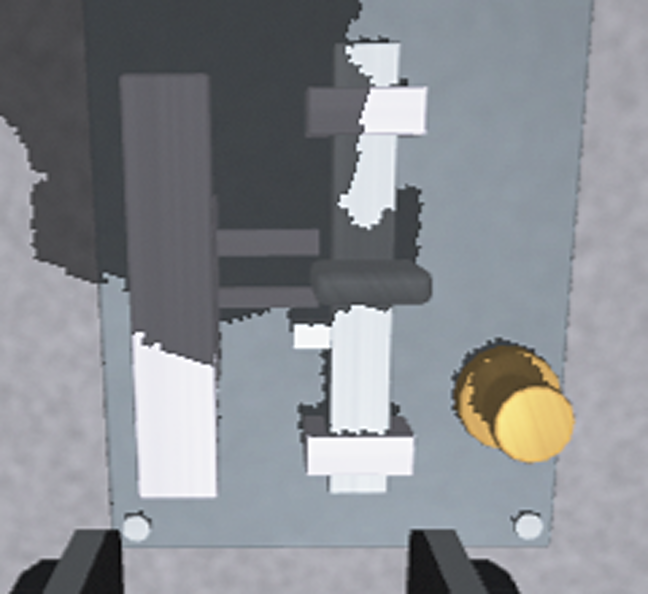

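The tab is at local y of about 5 mm, x 13–46. The fingers straddle correctly, one at x ≈ -30 over the catch and one at x ≈ +30 over the bar behind the tab. Next I descend.

```bash
python3 -m pendant '[0,0,3.2,0,0,0,0.1, 0,0,3.2,0,0,0,0.1, 0,0,3.2,0,0,0,0.1, 0,0,3.2,0,0,0,0.1, 0,0,0,0,0,0,0.1]';python3 -m pendant '[0,0,0,0,0,0,0.1,0,0,0,0,0,0,0.1, 0,0,0.5,0,0,0,0.1, 0,0,0,0,0,0,0.1, 0,0,0,0,0,0,0.1]';  python3 -m pendant '[0,0,0.4,0,0,0,0.1, 0,0,0,0,0,0,0.1, 0,0,0,0,0,0,0.1]';  python3 -m pendant '[0,0,0.3,0,0,0,0.1, 0,0,0,0,0,0,0.1, 0,0,0,0,0,0,0.1]'
```

```text
time_s: 2.98
eef_pos: [0.5084, -0.0587, 0.0589]
orientation: [-0.004, 0.593, 0.805, -0.002]
contact_force: [-0.9, -0.2, -0.6]
opening: 0.0473
grip_force: 0.0
time_s: 3.4
eef_pos: [0.514, -0.0593, 0.0596]
orientation: [0.001, 0.592, 0.806, 0.0]
contact_force: [-1.3, 0.5, 0.3]
opening: 0.0472
grip_force: 0.0
time_s: 3.65
eef_pos: [0.5128, -0.059, 0.0542]
orientation: [-0.0, 0.592, 0.806, -0.0]
contact_force: [-0.1, 0.0, -0.2]
opening: 0.0471
grip_force: 0.0
time_s: 3.9
eef_pos: [0.5126, -0.0589, 0.051]
orientation: [-0.0, 0.592, 0.806, -0.0]
contact_force: [-0.2, 0.3, 0.1]
opening: 0.0469
grip_force: 0.0
```

```bash
for i in 1; do :; done; python3 -m pendant '[0,0,0.3,0,0,0,0.1, 0,0,0,0,0,0,0.1, 0,0,0,0,0,0,0.1]'; python3 -m pendant '[0,0,0.3,0,0,0,0.1, 0,0,0,0,0,0,0.1, 0,0,0,0,0,0,0.1]'; python3 -m pendant '[0,0,0.3,0,0,0,0.1, 0,0,0,0,0,0,0.1, 0,0,0,0,0,0,0.1]'
```

```text
time_s: 4.15
eef_pos: [0.5127, -0.059, 0.0481]
orientation: [-0.0, 0.592, 0.806, -0.0]
contact_force: [-0.3, -0.5, -0.1]
opening: 0.0471
grip_force: 0.0
time_s: 4.4
eef_pos: [0.5131, -0.0591, 0.0455]
orientation: [0.0, 0.592, 0.806, -0.0]
contact_force: [-1.4, -0.3, 3.4]
opening: 0.0466
grip_force: 1.8
time_s: 4.65
eef_pos: [0.5131, -0.0591, 0.0424]
orientation: [0.0, 0.592, 0.806, 0.0]
contact_force: [-0.9, 0.4, 4.5]
opening: 0.0473
grip_force: 2.3
```

```bash
python3 -m pendant '[0,0,0.3,0,0,0,0.1, 0,0,0,0,0,0,0.1, 0,0,0,0,0,0,0.1]'; python3 -m pendant '[0,0,0.3,0,0,0,0.1, 0,0,0,0,0,0,0.1, 0,0,0,0,0,0,0.1]'
python3 - <<'E'
from h import *
im=grab('wrist','w2')
f=np.load('rig2.npz');a=f['a'];R=np.array([[np.cos(a),-np.sin(a)],[np.sin(a),np.cos(a)]])
s=manip.observe();print(R.T@(s['eef_pos'][:2]-f['t']),s['eef_pos'],s['contact_force'])
E
```

```text
time_s: 4.9
eef_pos: [0.5131, -0.0591, 0.0395]
orientation: [0.0, 0.592, 0.806, -0.0]
contact_force: [-1.3, 0.3, 5.1]
opening: 0.0468
grip_force: 2.8
time_s: 5.15
eef_pos: [0.5132, -0.0593, 0.0382]
orientation: [0.001, 0.592, 0.806, -0.0]
contact_force: [-5.1, 2.3, 19.2]
opening: 0.0472
grip_force: 9.4
[ 0.00165891 -0.03113291] [ 0.51322161 -0.05925925  0.03817202] [-4.45939733  0.66466292 19.74977815]
```

View pics/w2.png

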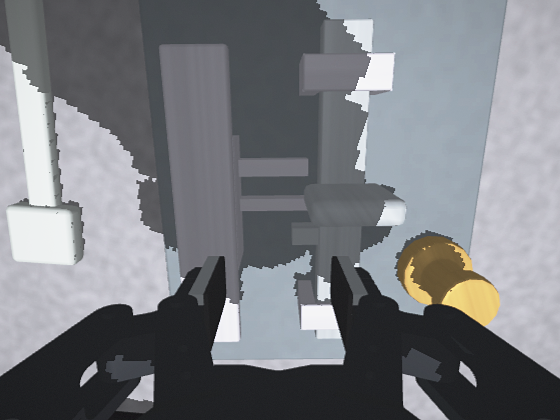

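The picture shows the left fingertip on the catch and the right one behind the tab over the bar, clear of the tab (about 305–405,185–225). At 20 N the catch has bottomed. I ease off slightly and start pushing along tool x.

```bash
python3 - <<'E'
from h import *
im=np.load('pics/w2.npz');print('cam',np.linalg.inv(im['extrinsics'])[:3,3])
E
python3 -m pendant '[0,0,-0.05,0,0,0,0.1, 0.5,0,0,0,0,0,0.1, 0.5,0,0,0,0,0,0.1, 0,0,0,0,0,0,0.1]'; python3 -m pendant '[0.4,0,0,0,0,0,0.1, 0.4,0,0,0,0,0,0.1, 0,0,0,0,0,0,0.1]'
```

```text
cam [0.49231671 0.00490825 0.18075685]
time_s: 5.53
eef_pos: [0.5122, -0.0513, 0.0385]
orientation: [0.003, 0.592, 0.806, -0.001]
contact_force: [-0.3, -5.1, 9.1]
opening: 0.0474
grip_force: 4.6
time_s: 5.78
eef_pos: [0.5104, -0.0437, 0.0385]
orientation: [0.004, 0.592, 0.806, -0.0]
contact_force: [0.4, -4.7, 7.9]
opening: 0.047
grip_force: 4.1
```

```bash
python3 -m pendant '[0.3,0,0.04,0,0,0,0.1, 0.3,0,0,0,0,0,0.1, 0.3,0,0,0,0,0,0.1, 0,0,0,0,0,0,0.1]'; python3 -m pendant '[0.4,0,0,0,0,0,0.1, 0.4,0,0,0,0,0,0.1, 0,0,0,0,0,0,0.1]'
python3 - <<'E'
from h import *
f=np.load('rig2.npz');a=f['a'];R=np.array([[np.cos(a),-np.sin(a)],[np.sin(a),np.cos(a)]])
s=manip.observe();print(R.T@(s['eef_pos'][:2]-f['t']),R.T@s['contact_force'][:2])
E
```

```text
time_s: 6.12
eef_pos: [0.5085, -0.0361, 0.0385]
orientation: [0.005, 0.592, 0.806, -0.001]
contact_force: [1.8, -7.2, 9.9]
opening: 0.0468
grip_force: 5.0
time_s: 6.37
eef_pos: [0.506, -0.0283, 0.0385]
orientation: [0.005, 0.592, 0.806, -0.001]
contact_force: [1.2, -6.1, 9.8]
opening: 0.0469
grip_force: 5.1
[0.00413677 0.00053828] [-0.71137114 -6.19785796]
```

```bash
python3 -m pendant '[0.4,-0.1,0,0,0,0,0.1, 0.4,-0.1,0.02,0,0,0,0.1, 0.4,-0.1,0,0,0,0,0.1, 0,0,0,0,0,0,0.1]'; python3 -m pendant '[0.4,0,0.02,0,0,0,0.1, 0.4,0,0,0,0,0,0.1, 0.3,0,0,0,0,0,0.1, 0,0,0,0,0,0,0.1]'
python3 - <<'E'
from h import *
f=np.load('rig2.npz');a=f['a'];R=np.array([[np.cos(a),-np.sin(a)],[np.sin(a),np.cos(a)]])
im=grab('wrist','w3')
s=manip.observe();print(R.T@(s['eef_pos'][:2]-f['t']),R.T@s['contact_force'][:2])
E
```

```text
time_s: 6.7
eef_pos: [0.5008, -0.0171, 0.0385]
orientation: [0.005, 0.592, 0.806, 0.001]
contact_force: [3.7, -3.8, 8.6]
opening: 0.0471
grip_force: 4.5
time_s: 7.03
eef_pos: [0.4974, -0.0071, 0.0385]
orientation: [0.005, 0.592, 0.806, 0.0]
contact_force: [2.1, -6.4, 10.2]
opening: 0.0468
grip_force: 5.5
[0.00238872 0.02338568] [ 1.16420955 -6.05046724]
```

View pics/w3.png

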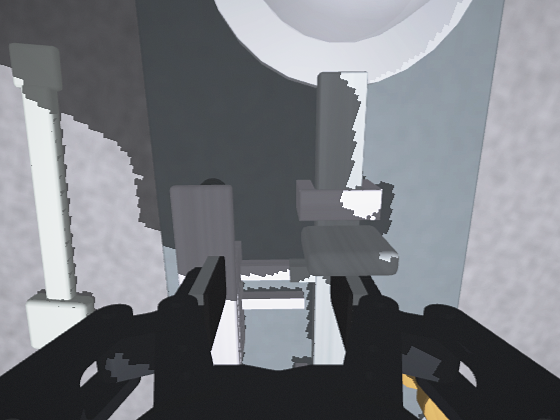

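The bolt has moved with the finger: its tongue (318–368,72) is at the flange edge and the tab at (350,250) is near the far strap. About 9 mm is left, so I push on to the stop.

```bash
python3 -m pendant '[0.3,0,0,0,0,0,0.1, 0.3,0,0.02,0,0,0,0.1, 0,0,0,0,0,0,0.1]'; python3 -m pendant '[0.3,0,0,0,0,0,0.1,0,0,0,0,0,0,0.1, 0,0,0,0,0,0,0.1]';python3 -m pendant '[0.2,0,0,0,0,0,0.1,0,0,0,0,0,0,0.1, 0,0,0,0,0,0,0.1]'
python3 - <<'E'
from h import *
f=np.load('rig2.npz');a=f['a'];R=np.array([[np.cos(a),-np.sin(a)],[np.sin(a),np.cos(a)]])
s=manip.observe();print(R.T@(s['eef_pos'][:2]-f['t']),R.T@s['contact_force'][:2])
E
```

```text
time_s: 7.33
eef_pos: [0.4957, -0.0019, 0.0384]
orientation: [0.006, 0.593, 0.806, -0.0]
contact_force: [2.2, -8.0, 11.5]
opening: 0.0473
grip_force: 5.9
time_s: 7.58
eef_pos: [0.495, 0.0005, 0.0384]
orientation: [0.006, 0.593, 0.805, -0.001]
contact_force: [2.0, -9.0, 11.5]
opening: 0.0472
grip_force: 8.1
time_s: 7.83
eef_pos: [0.4949, 0.0006, 0.0385]
orientation: [0.007, 0.594, 0.805, -0.002]
contact_force: [3.1, -13.6, 10.0]
opening: 0.0469
grip_force: 9.5
[0.00239584 0.03141246] [ -1.1832214  -13.87265121]
```

It has stalled at y ≈ 31.4 mm, where the stop was expected, and the force is rising. One more firm nudge with the catch still held, then straight up.

```bash
python3 -m pendant '[0.2,0,0.02,0,0,0,0.1,0,0,0,0,0,0,0.1, 0,0,0,0,0,0,0.1]'; python3 -m pendant '[-0.25,0,0,0,0,0,0.1, 0,0,0,0,0,0,0.1]'; python3 -m pendant '[0,0,-0.5,0,0,0,0.1, 0,0,-1,0,0,0,0.1, 0,0,-2,0,0,0,0.1, 0,0,-3,0,0,0,0.1, 0,0,-3,0,0,0,0.1]'; python3 -m pendant '[0,0,-3,0,0,0,0.1, 0,0,-3,0,0,0,0.1, -2,0,0,0,0,0,0.1, 0,0,0,0,0,0,0.1, 0,0,0,0,0,0,0.1]'
python3 - <<'E'
from h import *
im=grab('wrist','w4'); f=np.load('rig2.npz');a=f['a'];R=np.array([[np.cos(a),-np.sin(a)],[np.sin(a),np.cos(a)]])
# heights sampled along the catch
for y in(-40,-20,0,20,40):
  w=np.r_[f['t']+R@[-.03,y/1e3],.05]; c=im['extrinsics']@np.r_[w,1]; uv=im['mtx']@c[:3]/c[2]
  if 0<=uv[0]<560 and 0<=uv[1]<420: print(y,uv[:2].round(),px(im,*uv[:2])[2])
E
```

```text
time_s: 8.08
eef_pos: [0.4949, 0.0007, 0.0385]
orientation: [0.009, 0.594, 0.804, -0.003]
contact_force: [5.2, -19.5, 8.8]
opening: 0.0473
grip_force: 11.5
time_s: 8.25
eef_pos: [0.4949, 0.0006, 0.0384]
orientation: [0.007, 0.594, 0.805, -0.001]
contact_force: [2.6, -12.1, 11.4]
opening: 0.0466
grip_force: 11.1
time_s: 8.67
eef_pos: [0.4882, 0.0054, 0.1303]
orientation: [-0.001, 0.593, 0.806, -0.001]
contact_force: [0.5, -0.1, 0.7]
opening: 0.0476
grip_force: 0.0
time_s: 9.08
eef_pos: [0.4957, -0.0139, 0.1904]
orientation: [-0.0, 0.593, 0.805, 0.0]
contact_force: [-0.3, -1.1, -0.6]
opening: 0.0471
grip_force: 0.0
-40 [247. 264.] 0.04994421592556636
-20 [246. 243.] 0.04963780726566658
0 [245. 222.] 0.04884576964945514
20 [245. 199.] 0.050878851411718384
40 [244. 176.] 0.04982320104631732
```

View pics/w4.png

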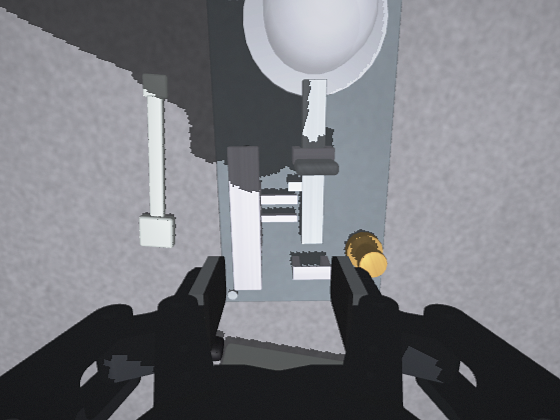

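The catch is back up (top at about 50 mm). The lug (294,184) sits past the comb tooth (280,197), and the tongue (315,82) overlaps the flange. The dome and bystanders look undisturbed, so I'm handing in.

Run:
```python
from h import *
im=np.load('pics/w4.npz'); f=np.load('rig2.npz');a=f['a'];R=np.array([[np.cos(a),-np.sin(a)],[np.sin(a),np.cos(a)]])
for u,v,z in[(317,163,.067)]: print(R.T@(px(im,u,v,z)[:2]-f['t']))
print(manip.hand_in())
```

```text
[0.0290291 0.052181 ]
the job is handed in; nothing more can be done
None
```

The dome is locked down and the job is handed in: the bolt is home against its stop with its tongue over the flange, the catch has sprung back up behind it, and the hand is clear (about 9 s used).

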